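Slide the specimen plate out to the pointer and hold it

ROBOT

A 7-joint arm with a two-finger parallel gripper is mounted at the origin on the work surface. World frame = base frame: x ahead of the robot, y to its left, z up, the work surface at z = 0. Lengths are in m, angles in rad, forces in N, time in s.
With the tool pointing down it reaches from about 0.4 to 0.85 m from the base axis. Payload 10.4 kg.
Tool frame: the origin (TCP) lies at the very end of the fingers, on their centre line; the grasp point (between the pads) lies 19 mm behind it (manip.grip_point_offset is the z of the grasp point in the tool frame, in m); z points along the fingers, y is the direction in which the jaws open and shut (so a half turn about z gives the same grasp; the last joint's range is limited). The gripper opens to 85 mm and grips with 20 to 120 N. Pads are 22 mm wide; open, the fingers measure 114 mm over their backs; the gripper's body (76 mm by 85 mm) begins 54 mm behind the grasp point. The pads swing forward as they close: fully open they stand 13 mm farther back than shut.
Start: joints at [-1.362, 0.332, -0.065, 1.46, 0.022, 1.35, -0.088], TCP at [0.144, 0.608, 0.231] pointing down, gripper open.
Joint ranges: [-2.6, 2.6], [-0.5, 2.12], [-1.47, 1.34], [0.16, 2.42], [-1.27, 4.41], [0.06, 2.06], [-2.6, 2.6]. Speed limits (rad/s): [2.22, 2.22, 2.79, 2.79, 3.14, 3.14, 3.14].

INTERFACE

Orientations are given as a unit quaternion [x, y, z, w].
In Python, from workcell import manip, camera, get_calibration, hand_in gives the robot as it stands.
- The arm moves only by the shell command python3 -m pendant 'ROWS' [FORCE]. ROWS is JSON, a list of rows, each a list of 5 numbers: the shift along the tool's x, y, z in units of 40 mm (1.0 is 40 mm), then the turn about the tool's z in units of 6 degrees (1.0 is 6 degrees), then the closure, from 0 (fully open) to 1 (shut). A call has 1 to 5 rows; each row is the pose to reach, as a shift and turn from the pose commanded when the call began, along the tool's axes at that moment; what a row does not reach only later rows make up. A row lasts 1/8 s, in which the tool goes at most 62.5 mm and 10.7 degrees, less where a joint would pass 70% of its speed; a pose out of reach is approached as far as the arm can. A call with a gripper value outside its range is refused whole. The fingers move at their own pace and stop on an object; FORCE is the grip in N (left out, the last holds). Time passes only in rows, so rows that repeat a pose let the fingers close. It gives the time, the measured TCP pose, the force and the opening at its end, in the units of the state.
- manip.get_obs(): the state, without advancing time (a new reading comes with each control period).
- camera(name): name is "scene" or "top" or "wrist"; returns (picture, depth): 400x640x3 uint8, red, green, blue; 400x640 float32, m along the optical axis (not along the pixel's ray), 0 where there is no reading.
- get_calibration(name): a dict with "vfov" (degrees; the focal length in pixels is half the picture's height over the tangent of half this angle, whatever the lens; pixels are square), "cx", "cy" (the principal point, pixels), "position" and "rotation" of the camera in the world. Camera axes: x right, y down, z forward; pixel columns grow to the right and rows downward; lengths in m; the calibration is good to about 2 mm. A picture is of the moment at which its call begins: read the wrist's pose just before it. get_calibration takes no time and is no camera call; for the wrist camera it gives the pose at the moment of the call.
- hand_in(): hands the job in, once; it reports no verdict.
The state is a dict: "clock": time; "joint_pos": joint angles; "joint_velocities": joint speeds; "tau": joint torques, N m; "position": TCP position; "ee_rot": TCP orientation; "ft_force": force on the tool from outside, world axes, zero at the start; "torque": the same for the moment, N m; "grip_width": opening from 0.0 (shut) to 1.0 (fully open).
Only numpy, scipy, OpenCV 4.12 (cv2) and the standard library are available. Lean on these libraries where they do the work, as an engineer would, in place of code of your own. Each camera call takes 0.05 s, during which the arm holds its last target.

TASK

Put the two steel offcuts that lie on top of the low stand into the scrap bin beside it, to clear the way for the specimen plate. Then slide the plate, keeping it flat on the stand and never lifting it off, out over the stand's free edge until its outer end is level with the marker's pointer, square to the stand and not touching the marker. Out there it would tip over by itself, so the program finishes while you are still holding the plate flat on the stand with the gripper; leave everything else on the table where it is.

Things in the scene. Friction and masses are not known exactly. Their poses are not given: they have to be found in the camera images.
- stand: low bench stand, fixed: dark steel top 340 x 140 mm on grey legs, flat top 60 mm above the table. Origin: centre of its footprint, on the table. x runs along the 340 mm length to the free edge (at x = +170 mm) over which the plate is to be slid; y across, z up. Its place and yaw vary.
- plate: specimen plate: loose aluminium plate 220 x 60 x 8 mm, 0.35 to 0.6 kg, lying on the stand. Origin: centre of its underside; x along it towards the outer end (x = +110 mm). Fixed on it: a black grip block 30 (x) x 24 (y) x 50 mm high at x = -85 mm, a black disc 30 mm across, 18 mm high at x = +80 mm. It balances at x = +12 mm. It starts turned up to 0.15 rad from the stand's x.
- plate_tip (a point): middle of the plate's outer end face (plate x = +110 mm, 4 mm above its underside); axes as the plate's
- plate_grip (a point): point on the grip block's upright axis (plate x = -85 mm), 30 mm above the plate's upper face and 20 mm below the block's top; axes as the plate's. The block is 24 mm wide along y.
- pointer: marker fixed on the table beyond the free edge, on the stand's -y side: steel post 95 mm tall on a 48 mm foot, with a thin level pointer (4 mm thick, 66 mm up) reaching 50 mm from the post along its +y, towards the plate's path. Origin: under the foot's centre; axes parallel to the stand's. The plate's outer end belongs at this origin's x, 120 to 160 mm past the edge. A centred plate clears it by about 35 mm.
- pointer_end (a point): free end of the pointer, 66 mm above the table, on the mark's line (50 mm along +y from the post's axis)
- offcut_round: loose steel round bar offcut, 26 mm across, 30 mm high, 110 g, standing on the stand between the plate's outer end and the free edge. Origin: centre of its underside (in the starting pose).
- offcut_block: loose steel block offcut, 30 (x) x 25 (y) x 30 mm high, 140 g, standing on the stand beside the round one. Origin: centre of its underside (in the starting pose).
- bin: scrap bin: open grey plastic box, fixed, 150 (x) x 120 (y) x 45 mm high outside, walls and floor 4 mm, standing on the table along the stand's -y side. Origin: centre of its underside.
- test_block: bystander: steel disc 60 mm across, 15 mm high, on the table; origin: centre of underside
- spare_mount: bystander: small black disc 30 mm across, 20 mm high, on the table; origin: centre of underside
- wrench: bystander: steel wrench 140 mm long lying on the table, along its x axis; origin about its middle
- bottle: bystander: white plastic bottle 60 mm across, 150 mm high; origin: centre of underside
- mug: bystander: white mug 80 mm across, 90 mm high; origin: centre of underside
- mouse: bystander: black computer mouse 100 x 60 x 32 mm; origin: centre of underside

How it is judged:
By the outcome, as a careful person would: the job done as asked, in the order asked, and still so for the second after the job is handed in, while the arm keeps its last pose, push and grip.
It also fails if it takes over 58 s, if anything falls off the work surface, if the arm or the gripper's body presses on something with over 40 N, if the wrist force passes 120 N, or if a joint passes its speed limit or range.

## Working session

There is one attempt and no reset: what is moved stays moved. The work goes in short steps, Python scripts to look and compute and a shell command to move; the robot and the scene stay as the last step left them, time stands still between calls to the robot, and variables do not carry over. Pictures are saved under pics/ and viewed, and the job is handed in when it is done.

```bash
ls; mkdir -p pics; python3 - <<'E'
from workcell import manip,camera,get_calibration
import cv2,numpy as np
o=manip.get_obs();print({k:np.round(v,4).tolist() for k,v in o.items()},manip.grip_point_offset)
for n in("scene","top","wrist"):
    c=get_calibration(n);print(n,c)
    p,d=camera(n);cv2.imwrite(f"pics/{n}0.png",p[:,:,::-1]);np.save(f"pics/{n}0.npy",d)
E
```

```text
pics
{'clock': 0.0, 'joint_pos': [-1.3616, 0.3329, -0.0647, 1.461, 0.0216, 1.3499, -0.0885], 'joint_velocities': [0.0005, -0.0008, 0.0003, -0.0002, 0.0017, 0.0015, 0.0019], 'tau': [-0.0001, -62.5432, 0.049, -39.1621, 0.0162, 0.0095, 0.0], 'position': [0.1435, 0.6079, 0.2305], 'ee_rot': [0.1156, 0.9933, -0.0007, -0.0001], 'ft_force': [-0.095, -0.6993, -0.1392], 'torque': [-0.0277, 0.046, -0.0334], 'grip_width': 1.0017} -0.0187
scene {'vfov': 56.515726383160036, 'cx': 324.99394545762067, 'cy': 198.48173519505363, 'position': array([ 1.4266528 , -0.26852287,  0.67920054]), 'rotation': array([ 0.69429038,  0.54267453, -0.29362224, -0.37047429])}
top {'vfov': 48.58971419061899, 'cx': 312.77910930904216, 'cy': 199.6475892064539, 'position': array([ 0.44525513, -0.05579263,  1.60421688]), 'rotation': array([ 0.70739711, -0.70601263,  0.02035623, -0.0268538 ])}
wrist {'vfov': 67.9236277148663, 'cx': 319.8972696211669, 'cy': 196.25837231392978, 'position': array([0.06197203, 0.62766891, 0.3724735 ]), 'rotation': array([0.77354471, 0.61230002, 0.10105055, 0.12847591])}
```

View pics/top0.png

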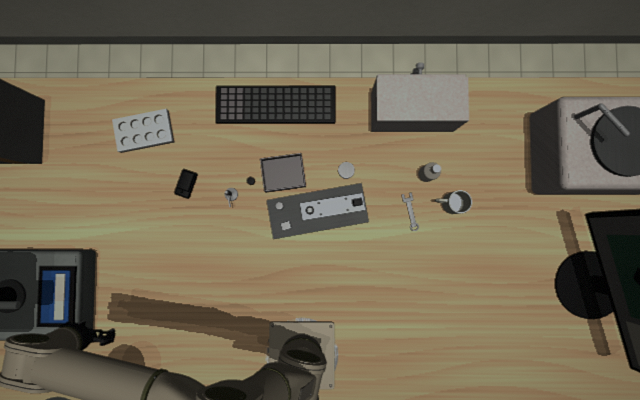

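View pics/scene0.png

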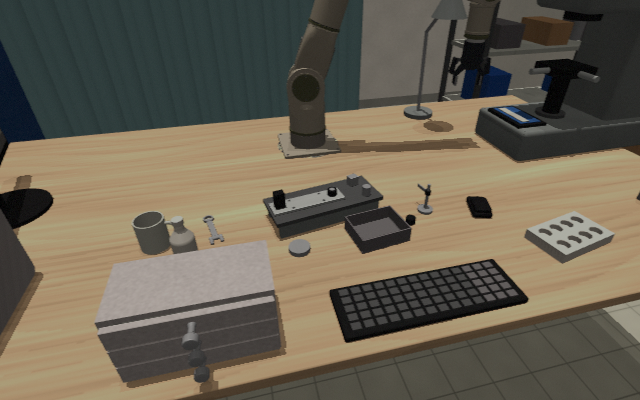

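The top view shows the stand at about (318,211) with its free edge on the left, the bin at (283,172), the marker at (231,193) and the offcuts at (279,206) and (286,226). I'll enlarge that area next.

```bash
cat > h.py <<'E'
import numpy as np,cv2
from scipy.spatial.transform import Rotation as R
def K(c):
    return 200/np.tan(np.radians(c['vfov'])/2)
def ray(c,u,v,z):
    d=R.from_quat(c['rotation']).apply([(u-c['cx'])/K(c),(v-c['cy'])/K(c),1]);p=c['position']
    return p+d*(z-p[2])/d[2]
def proj(c,P):
    q=R.from_quat(c['rotation']).inv().apply(np.array(P)-c['position']);return np.array([c['cx'],c['cy']])+K(c)*q[...,:2]/q[...,2:]
def cloud(c,d):
    v,u=np.mgrid[0:400,0:640]
    q=np.stack([(u-c['cx'])/K(c)*d,(v-c['cy'])/K(c)*d,d],-1)
    return q@R.from_quat(c['rotation']).as_matrix().T+c['position']
E
python3 - <<'E'
from h import *
p=cv2.imread('pics/top0.png')
cv2.imwrite('pics/crop1.png',cv2.resize(p[145:245,220:380],None,fx=5,fy=5,interpolation=cv2.INTER_CUBIC))
p=cv2.imread('pics/scene0.png')
cv2.imwrite('pics/crop2.png',cv2.resize(p[160:260,250:450],None,fx=4,fy=4,interpolation=cv2.INTER_CUBIC))
from workcell import get_calibration
X=cloud(get_calibration('top'),np.load('pics/top0.npy'))
print(X[145:245:8,220:380:1][:,::10,2].round(3))
E
```

```text
[[ 0.001 -0.     0.002 -0.002  0.    -0.003 -0.003 -0.004  0.004  0.005
  -0.002 -0.003 -0.     0.002  0.006  0.006]
 [-0.003  0.002  0.003 -0.002 -0.003 -0.005 -0.003  0.003  0.04  -0.003
  -0.005  0.001 -0.    -0.003 -0.003  0.   ]
 [ 0.008 -0.002  0.002  0.003  0.044  0.006  0.014  0.004  0.005  0.002
  -0.001  0.005  0.003 -0.     0.004 -0.004]
 [-0.005 -0.007  0.003  0.004 -0.003  0.008  0.005  0.005 -0.    -0.002
  -0.003  0.001  0.02   0.012 -0.003  0.005]
 [ 0.001 -0.001  0.009  0.021 -0.     0.005 -0.     0.005  0.004  0.002
   0.004 -0.008 -0.001  0.002  0.002 -0.003]
 [ 0.003  0.003 -0.003  0.001  0.006 -0.004 -0.     0.     0.003  0.004
   0.002  0.002  0.001  0.058  0.064  0.002]
 [ 0.     0.041  0.006  0.003 -0.003  0.003 -0.005  0.006 -0.     0.063
   0.057  0.056  0.064  0.056  0.066 -0.   ]
 [ 0.006 -0.007  0.002 -0.002  0.002  0.055  0.056  0.059  0.061  0.069
   0.072  0.068  0.066  0.064  0.117 -0.002]
 [ 0.001 -0.002 -0.002 -0.    -0.002  0.051  0.074  0.062  0.061  0.083
   0.064  0.066  0.072  0.069  0.064  0.003]
 [-0.004 -0.002  0.    -0.006 -0.001  0.058  0.06   0.055  0.061  0.063
   0.054  0.066  0.06   0.06   0.061 -0.002]
 [-0.002 -0.008  0.001  0.    -0.004  0.056  0.057  0.071  0.057  0.061
   0.062  0.056  0.06  -0.004  0.002 -0.003]
 [ 0.004  0.008 -0.001 -0.002  0.003  0.002  0.068  0.058  0.057 -0.005
   0.006 -0.002  0.003  0.001 -0.003 -0.001]
 [-0.    -0.001 -0.    -0.001  0.003 -0.009 -0.001  0.003 -0.001 -0.005
  -0.001 -0.002 -0.006  0.    -0.004 -0.001]]
```

View pics/crop1.png

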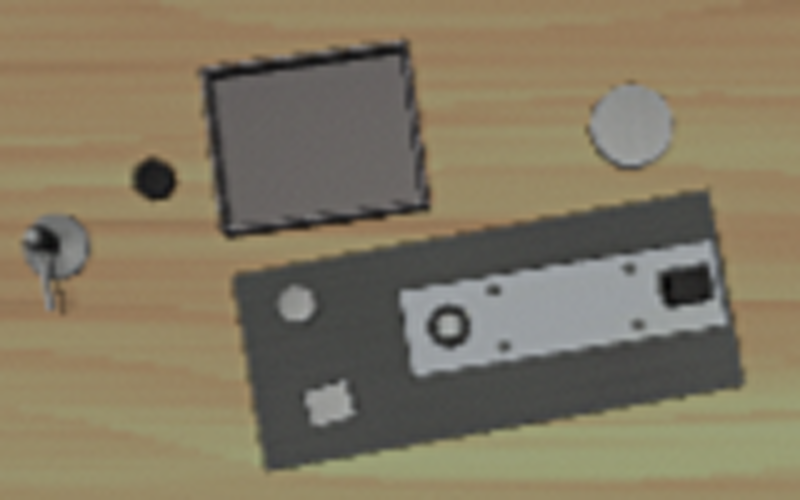

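View pics/crop2.png

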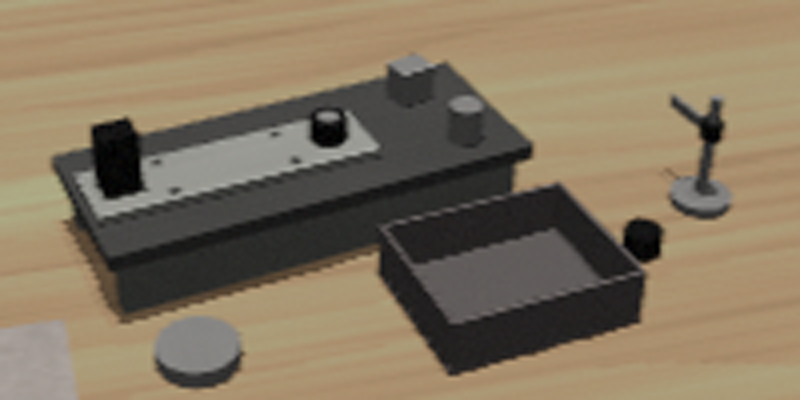

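The crop shows the stand top's corners at crop pixels (234,273), (710,190), (744,384) and (267,469). The round offcut is at (297,302) and the block at (330,403). The bin rim runs (203,70) to (429,208), and the pointer end is at (50,308).

```bash
cat > m.py <<'E'
from h import *
from workcell import get_calibration
c=get_calibration('top')
f=lambda u,v,z: ray(c,220+(u+.5)/5-.5,145+(v+.5)/5-.5,z)
S=np.array([f(*q,.06) for q in[(234,273),(710,190),(744,384),(267,469)]])
print(S.round(4)); sc=S.mean(0); d=(S[0]-S[1])+(S[3]-S[2]); yaw=np.arctan2(d[1],d[0])
e=(S[0]-S[3])+(S[1]-S[2]); print('L',np.linalg.norm(S[0]-S[1]),np.linalg.norm(S[0]-S[3]),'yaw',yaw,np.arctan2(e[1],e[0])+np.pi/2)
ux=np.array([np.cos(yaw),np.sin(yaw)]);uy=np.array([-ux[1],ux[0]])
def rep(n,p): print(n,p.round(4),'stand',(p[:2]-sc[:2])@ux,(p[:2]-sc[:2])@uy)
rep('c',sc)
P=np.array([f(*q,.068) for q in[(401,291),(714,240),(727,323),(414,376)]])
d=(P[0]-P[1])+(P[3]-P[2]);py=np.arctan2(d[1],d[0]);print('plate yaw',py,py-yaw);rep('plate',P.mean(0));rep('tip',(P[0]+P[3])/2)
rep('disc',f(448,326,.086));rep('grip',f(686,284,.118))
rep('round',f(297,302,.09));rep('block',f(330,403,.09))
for q in[(203,70),(407,43),(429,208),(225,236)]: rep('bin',f(*q,.045))
rep('foot',f(56,247,.005));rep('pend',f(49,307,.066))
rep('spare',f(154,178,.02));rep('disc',f(631,125,.015))
E
python3 m.py
```

```text
[[ 0.5498  0.1207  0.06  ]
 [ 0.6086 -0.2122  0.06  ]
 [ 0.473  -0.2351  0.06  ]
 [ 0.4133  0.0965  0.06  ]]
L 0.3380243607883061 0.13865911897517685 yaw 1.7472582289828114 1.7424347791578256
c [ 0.5112 -0.0575  0.06  ] stand 0.0 0.0
plate yaw 1.7374014378716047 -0.009856791111206631
plate [ 0.5257 -0.1097  0.068 ] stand -0.05392995178963228 -0.005129072471052946
tip [ 0.5074 -0.0011  0.068 ] stand 0.056186827796561 -0.006214505717737844
disc [ 0.5119 -0.0295  0.086 ] stand 0.027437314578501612 -0.0055905328197830145
grip [ 0.539  -0.1899  0.118 ] stand -0.13517503423411767 -0.004144038266694551
round [0.5279 0.0739 0.09  ] stand 0.1264331376070201 -0.0395803143272455
block [0.4589 0.0508 0.09  ] stand 0.11585001798233116 0.03241977402477243
bin [0.6954 0.1458 0.045 ] stand 0.16783961938374706 -0.21704166384155726
bin [0.7148 0.0009 0.045 ] stand 0.02174300840322424 -0.21076221393176264
bin [ 0.5971 -0.0151  0.045 ] stand 0.02662520013344686 -0.09204726092784407
bin [0.577 0.129 0.045] stand 0.17209707010729342 -0.09759205992298427
foot [0.5722 0.2564 0.005 ] stand 0.29834644857052656 -0.11521987938651704
pend [0.5255 0.2488 0.066 ] stand 0.29903627255317916 -0.0678375377229768
spare [0.621  0.1836 0.02  ] stand 0.21806040982659458 -0.15040831971254792
disc [ 0.6604 -0.16    0.015 ] stand -0.12708270537174474 -0.12892477281269424
```

```bash
cat > go.py <<'E'
# usage: go.py sx sy z yawdeg_rel(jaw dir rel. stand x) ; prints shift/turn in pendant units
import sys
from h import *
from workcell import manip
sc=np.array([.5112,-.0575]);yaw=1.745
ux=np.array([np.cos(yaw),np.sin(yaw)]);uy=np.array([-ux[1],ux[0]])
o=manip.get_obs();Rm=R.from_quat(o['ee_rot']).as_matrix();p=np.array(o['position'])
q=(p[:2]-sc);a=np.degrees(np.arctan2(Rm[1,1],Rm[0,1])-yaw)
print('now stand',(q@ux).round(4),(q@uy).round(4),'z',p[2].round(4),'jaw',round((a+180)%360-180,2),'tilt',Rm[2].round(4),'t',o['clock'],'F',np.round(o['ft_force'],1),'w',round(o['grip_width'],3),'j',np.round(o['joint_pos'],2))
if len(sys.argv)>1:
    x,y,z,j=map(float,sys.argv[1:])
    t=np.r_[sc+ux*x+uy*y,z];s=Rm.T@(t-p)/.04
    print('shift',s.round(3),'turn',round(-((j-a+180)%360-180)/6,3))
E
python3 go.py .126 -.0396 .15 0
```

```text
now stand 0.7192 0.2468 z 0.2307 jaw -23.26 tilt [-0.     -0.0011 -1.    ] t 0.15 F [-0.2  0.2 -0.4] w 0.999 j [-1.36  0.33 -0.06  1.46  0.02  1.35 -0.09]
shift [-12.434 -10.795   2.029] turn -3.876
```

```bash
python3 -m pendant '[[-0.7,-0.6,0,-0.5,0],[-1.8,-1.55,0,-1.3,0],[-2.9,-2.5,0,-2.1,0],[-4.0,-3.5,0,-3,0],[-5.1,-4.45,0,-3.88,0]]' 60; python3 go.py .126 -.0396 .15 0
```

```text
clock: 0.78
position: [0.3021, 0.3863, 0.2313]
ee_rot: [-0.089, 0.996, 0.0, 0.0]
ft_force: [0.4, 0.3, 0.1]
grip_width: 1.001
now stand 0.4734 0.129 z 0.2313 jaw 0.18 tilt [-0.e+00  2.e-04 -1.e+00] t 0.775 F [0.4 0.3 0.1] w 1.001 j [-1.05  0.03  0.05  1.81 -0.    1.3   0.75]
shift [-4.187 -8.698  2.03 ] turn 0.031
```

```bash
python3 -m pendant '[[-0.6,-1.2,0,0,0.2],[-1.2,-2.5,0.3,0,0.4],[-1.8,-3.8,0.6,0,0.4],[-2.4,-5,0.9,0,0.4],[-3,-6.2,1.2,0,0.4]]'; python3 -m pendant '[[-0.5,-1.1,0.3,0,0.4],[-1,-2.1,0.6,0,0.4],[-1.18,-2.48,0.8,0,0.4],[-1.18,-2.48,0.8,0,0.4]]';python3 go.py .126 -.0396 .10 0
python3 - <<'E'
from workcell import camera,get_calibration
import cv2,numpy as np
c=get_calibration('wrist');p,d=camera('wrist');cv2.imwrite('pics/w1.png',p[:,:,::-1]);np.save('pics/w1.npy',d);np.save('pics/w1c.npy',c,allow_pickle=True)
E
```

```text
clock: 1.4
position: [0.4632, 0.1632, 0.183]
ee_rot: [-0.087, 0.996, 0.0, 0.0]
ft_force: [0.3, 0.3, -0.1]
grip_width: 0.6
clock: 1.9
position: [0.526, 0.074, 0.1506]
ee_rot: [-0.086, 0.996, -0.0, -0.001]
ft_force: [0.5, 0.5, 0.4]
grip_width: 0.598
now stand 0.127 -0.0374 z 0.1506 jaw -0.12 tilt [ 1.5e-03 -7.0e-04 -1.0e+00] t 1.9 F [0.5 0.5 0.4] w 0.598 j [-0.61  0.19  0.43  1.83 -0.09  1.14  1.59]
shift [-0.057 -0.023  1.264] turn -0.02
```

View pics/w1.png

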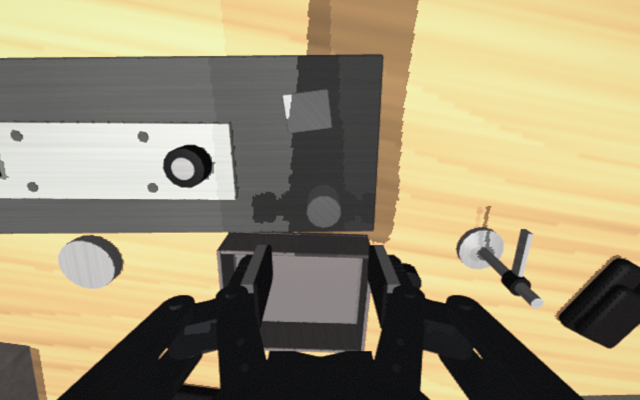

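The wrist view shows the round offcut at (323,208) and the block at (309,111). The free edge runs from (383,55) to (374,232), the plate's end face is at about (234,161) and the pointer tip at about (528,232). I'll measure from these.

```bash
cat > mw.py <<'E'
from h import *
sc=np.array([.5112,-.0575]);yaw=1.745
ux=np.array([np.cos(yaw),np.sin(yaw)]);uy=np.array([-ux[1],ux[0]])
def meas(c,L):
    for n,u,v,z in L:
        p=ray(c,u,v,z);q=p[:2]-sc;print(n,p.round(4),'stand',(q@ux).round(4),(q@uy).round(4))
E
python3 - <<'E'
from mw import *
c=np.load('pics/w1c.npy',allow_pickle=True).item()
meas(c,[('round',323,208,.09),('block',309,111,.09),('e1',383,55,.06),('e2',374,232,.06),('p1',232,122,.068),('p2',237,200,.068),('pend',528,232,.066),('foot',480,248,.005)])
p=cv2.imread('pics/w1.png');cv2.imwrite('pics/w1c.png',cv2.resize(p[40:260,200:560],None,fx=2.2,fy=2.2,interpolation=cv2.INTER_CUBIC))
E
```

```text
round [0.5199 0.0758 0.09  ] stand 0.1298 -0.0316
block [0.4543 0.0549 0.09  ] stand 0.1205 0.0365
e1 [0.409  0.0999 0.06  ] stand 0.1727 0.0734
e2 [0.5454 0.1253 0.06  ] stand 0.1741 -0.0654
p1 [ 4.729e-01 -3.000e-04  6.800e-02] stand 0.0629 0.0278
p2 [0.5332 0.0083 0.068 ] stand 0.061 -0.0331
pend [0.5206 0.251  0.066 ] stand 0.3022 -0.0628
foot [0.5684 0.2585 0.005 ] stand 0.3013 -0.1111
```

View pics/w1c.png

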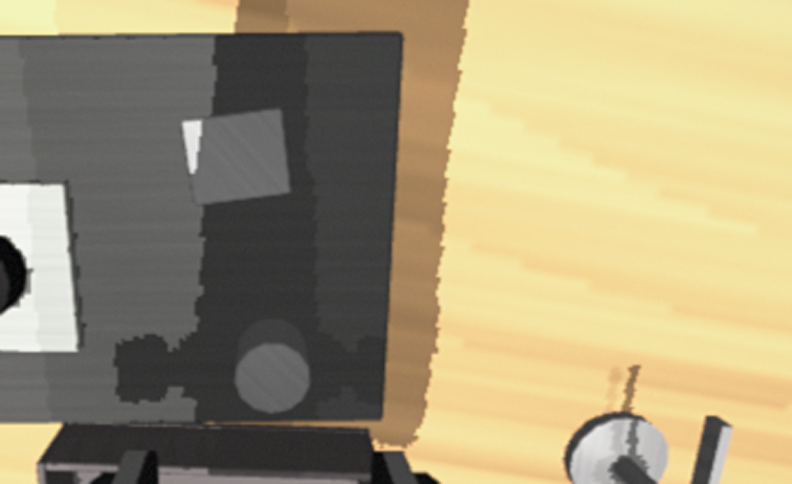

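```bash
python3 go.py .129 -.0345 .065 0
```

```text
now stand 0.1283 -0.0374 z 0.151 jaw -0.02 tilt [ 0.001 -0.    -1.   ] t 1.95 F [-0.5  0.6 -0.2] w 0.596 j [-0.61  0.19  0.43  1.83 -0.09  1.14  1.59]
shift [0.071 0.016 2.15 ] turn -0.003
```

```bash
python3 -m pendant '[[0.07,0.02,0.5,0,0.4],[0.07,0.02,1.1,0,0.4],[0.07,0.02,1.7,0,0.4],[0.07,0.02,2.13,0,0.4],[0.07,0.02,2.13,0,0.4]]'; python3 -m pendant '[[0,0,0,0,0.9],[0,0,0,0,0.9],[0,0,0,0,0.9],[0,0,0,0,0.9],[0,0,0,0,0.9]]' 40; python3 go.py
```

```text
clock: 2.58
position: [0.5224, 0.0763, 0.0654]
ee_rot: [-0.088, 0.996, -0.0, -0.001]
ft_force: [-0.0, 0.5, -0.3]
grip_width: 0.601
clock: 3.2
position: [0.524, 0.076, 0.0672]
ee_rot: [-0.087, 0.996, 0.0, 0.001]
ft_force: [-1.4, 1.3, 5.8]
grip_width: 0.289
now stand 0.1292 -0.0357 z 0.0672 jaw 0.02 tilt [-1.7e-03  7.0e-04 -1.0e+00] t 3.2 F [-1.4  1.3  5.8] w 0.289 j [-0.59  0.29  0.41  1.92 -0.14  0.96  1.63]
```

```bash
python3 -m pendant '[[0,0,-0.4,0,0.9],[0,0,-0.9,0,0.9],[0,0,-1.4,0,0.9],[0,0,-1.6,0,0.9],[0,0,-1.6,0,0.9]]'; python3 go.py .1 -.172 .13 0
```

```text
clock: 3.82
position: [0.5235, 0.0757, 0.1307]
ee_rot: [-0.087, 0.996, 0.0, 0.001]
ft_force: [-1.5, -0.0, -1.1]
grip_width: 0.288
now stand 0.129 -0.0352 z 0.1307 jaw 0.02 tilt [-1.1e-03  4.0e-04 -1.0e+00] t 3.825 F [-1.5 -0.  -1.1] w 0.288 j [-0.61  0.21  0.43  1.86 -0.1   1.09  1.6 ]
shift [-3.419 -0.727  0.021] turn 0.003
```

```bash
python3 -m pendant '[[-0.6,-0.1,0,0,0.9],[-1.5,-0.3,0,0,0.9],[-2.5,-0.5,0,0,0.9],[-3.2,-0.73,0,0,0.9],[-3.42,-0.73,0,0,0.9]]'; python3 -m pendant '[[0,0,0,0,0.9]]'; python3 go.py .1 -.172 .03 0
python3 - <<'E'
from workcell import camera,get_calibration
import cv2,numpy as np
for n in('top','wrist'):
    c=get_calibration(n);p,d=camera(n);cv2.imwrite(f'pics/{n}2.png',p[:,:,::-1]);np.save(f'pics/{n}2c.npy',c,allow_pickle=True)
a=cv2.imread('pics/top2.png')[145:245,220:340];b=cv2.imread('pics/wrist2.png')
cv2.imwrite('pics/m2.png',np.hstack([cv2.resize(a,(480,400)),cv2.resize(b,(320,200))[:, :].repeat(2,0)])[:,:800])
E
```

```text
clock: 4.45
position: [0.6636, 0.0697, 0.1285]
ee_rot: [-0.087, 0.996, -0.001, -0.001]
ft_force: [-0.8, 0.1, -1.2]
grip_width: 0.289
clock: 4.58
position: [0.6625, 0.0707, 0.1291]
ee_rot: [-0.087, 0.996, -0.0, -0.001]
ft_force: [-0.3, -0.4, -1.1]
grip_width: 0.288
now stand 0.1001 -0.1713 z 0.1291 jaw 0.02 tilt [ 0.0017 -0.     -1.    ] t 4.575 F [-0.3 -0.4 -1.1] w 0.288 j [-0.49  0.52  0.43  1.48 -0.22  1.19  1.72]
shift [-2.200e-02 -2.000e-03  2.477e+00] turn 0.003
```

View pics/wrist2.png

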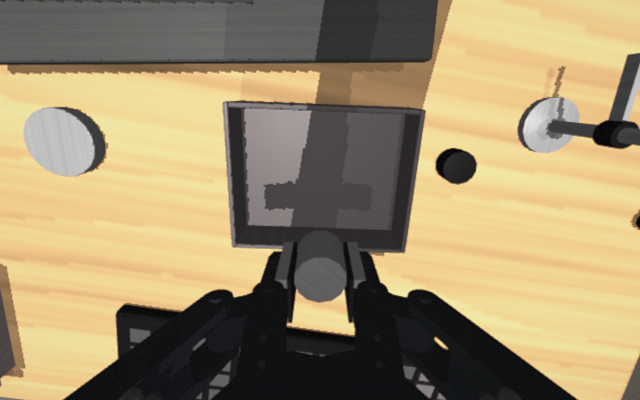

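View pics/top2.png

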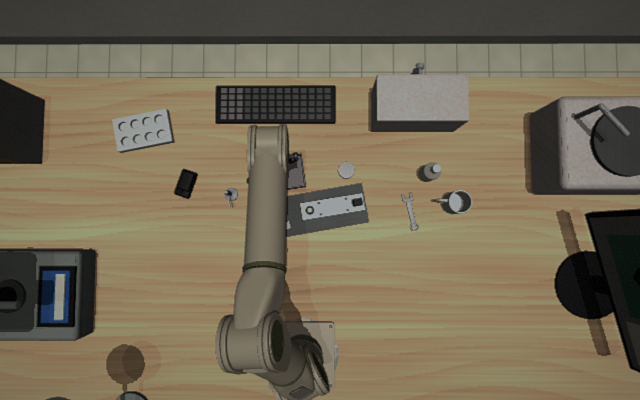

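The wrist view shows the bar held between the pads at (320,265), and the bin rim corners at (224,103), (424,111), (407,250) and (234,250).

```bash
python3 - <<'E'
from mw import *
c=np.load('pics/wrist2c.npy',allow_pickle=True).item()
meas(c,[('b',224,103,.045),('b',424,111,.045),('b',407,250,.045),('b',234,250,.045),('spare',457,163,.02)])
E
```

```text
b [ 0.5971 -0.0109  0.045 ] stand 0.031 -0.0927
b [0.5772 0.134  0.045 ] stand 0.1772 -0.0982
b [0.6905 0.1523 0.045 ] stand 0.1756 -0.213
b [0.7162 0.0062 0.045 ] stand 0.0272 -0.213
spare [0.6136 0.1828 0.02  ] stand 0.2189 -0.1425
```

```bash
python3 -m pendant '[[0,0.07,0.6,0,0.9],[0,0.07,1.3,0,0.9],[0,0.07,2,0,0.9],[0,0.07,2.6,0,0.9],[0,0.07,2.8,0,0.9]]'; python3 -m pendant '[[0,0,0,0,0.9],[0,0,0,0,0.5],[0,0,0,0,0.4],[0,0,0,0,0.4]]'; python3 -m pendant '[[0,0,-0.6,0,0.4],[0,0,-1.3,0,0.4],[0,0,-2,0,0.4],[0,0,-2.8,0,0.4],[0,0,-2.8,0,0.4]]'; python3 go.py .1205 .035 .13 8
```

```text
clock: 5.3
position: [0.661, 0.0736, 0.0169]
ee_rot: [-0.087, 0.996, 0.0, -0.001]
ft_force: [0.8, -1.0, -1.3]
grip_width: 0.295
clock: 5.8
position: [0.6629, 0.0735, 0.0187]
ee_rot: [-0.087, 0.996, 0.0, 0.0]
ft_force: [-0.7, -0.5, 0.1]
grip_width: 0.598
clock: 6.42
position: [0.6642, 0.0734, 0.1333]
ee_rot: [-0.087, 0.996, 0.0, 0.003]
ft_force: [-0.5, 0.0, -0.0]
grip_width: 0.6
now stand 0.1024 -0.1734 z 0.1333 jaw 0.01 tilt [-5.2e-03  3.0e-04 -1.0e+00] t 6.425 F [-0.5  0.  -0. ] w 0.6 j [-0.49  0.51  0.43  1.48 -0.22  1.19  1.72]
shift [5.211 0.454 0.056] turn -1.332
```

```bash
python3 -m pendant '[[0.6,0.1,0,0,0.4],[2,0.2,0,-0.4,0.4],[3.4,0.3,0,-0.8,0.4],[4.7,0.44,0,-1.2,0.4],[5.24,0.44,0,-1.33,0.4]]'; python3 -m pendant '[[0,0,0,0,0.4],[0,0,0,0,0.4]]'; python3 go.py .120 .0365 .066 8
python3 - <<'E'
from workcell import camera,get_calibration
import cv2,numpy as np
c=get_calibration('wrist');p,d=camera('wrist');cv2.imwrite('pics/w3.png',p[:,:,::-1]);np.save('pics/w3c.npy',c,allow_pickle=True)
E
```

```text
clock: 7.05
position: [0.4503, 0.0543, 0.1294]
ee_rot: [-0.157, 0.988, 0.0, -0.001]
ft_force: [1.0, 1.2, 0.9]
grip_width: 0.6
clock: 7.3
position: [0.4538, 0.0545, 0.1301]
ee_rot: [-0.156, 0.988, 0.0, 0.0]
ft_force: [-0.1, -0.6, -0.3]
grip_width: 0.6
now stand 0.1202 0.0371 z 0.1301 jaw 7.99 tilt [-6.e-04 -1.e-04 -1.e+00] t 7.3 F [-0.1 -0.6 -0.3] w 0.6 j [-0.63  0.04  0.42  2.03 -0.02  1.07  1.68]
shift [-0.013 -0.007  1.603] turn -0.002
```

View pics/w3.png

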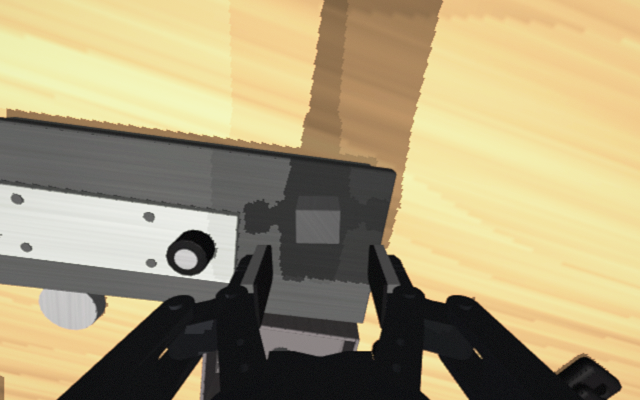

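The block is square to the jaws and centred between them, top centre at (318,226), so I'll descend and grip it.

```bash
python3 -m pendant '[[0,0,0.4,0,0.4],[0,0,0.8,0,0.4],[0,0,1.2,0,0.4],[0,0,1.57,0,0.4],[0,0,1.57,0,0.4]]'; python3 -m pendant '[[0,0,0,0,0.9],[0,0,0,0,0.9],[0,0,0,0,0.9],[0,0,0,0,0.9],[0,0,0,0,0.9]]' 40;  python3 -m pendant '[[0,0,-0.4,0,0.9],[0,0,-0.9,0,0.9],[0,0,-1.4,0,0.9],[0,0,-1.7,0,0.9],[0,0,-1.7,0,0.9]]';python3 go.py .103 -.13 .13 0
```

```text
clock: 7.98
position: [0.4522, 0.054, 0.0659]
ee_rot: [-0.156, 0.988, -0.0, -0.001]
ft_force: [-1.2, 0.4, -0.3]
grip_width: 0.604
clock: 8.6
position: [0.4536, 0.0544, 0.0678]
ee_rot: [-0.156, 0.988, 0.0, 0.001]
ft_force: [-1.5, 0.5, 5.9]
grip_width: 0.342
clock: 9.22
position: [0.4535, 0.0545, 0.1361]
ee_rot: [-0.156, 0.988, 0.0, 0.001]
ft_force: [-0.3, 0.1, -2.7]
grip_width: 0.344
now stand 0.1203 0.0374 z 0.1361 jaw 8.0 tilt [-1.6e-03  4.0e-04 -1.0e+00] t 9.225 F [-0.3  0.1 -2.7] w 0.344 j [-0.64  0.03  0.43  2.03 -0.01  1.09  1.68]
shift [-4.084 -1.01   0.159] turn 1.334
```

```bash
python3 -m pendant '[[-0.6,-0.2,0,0.2,0.9],[-1.6,-0.4,0,0.6,0.9],[-2.6,-0.7,0,1,0.9],[-3.6,-0.95,0,1.33,0.9],[-3.96,-0.99,0,1.33,0.9]]'; python3 -m pendant '[[0,0,0,0,0.9],[0,0,0,0,0.9]]'; python3 go.py .103 -.125 .018 0
python3 - <<'E'
from workcell import camera,get_calibration
import cv2,numpy as np
c=get_calibration('wrist');p,d=camera('wrist');cv2.imwrite('pics/w4.png',p[:,:,::-1]);np.save('pics/w4c.npy',c,allow_pickle=True)
p,d=camera('scene');cv2.imwrite('pics/s4.png',cv2.resize(p[160:270,250:450,::-1],None,fx=4,fy=4,interpolation=cv2.INTER_CUBIC))
E
```

```text
clock: 9.85
position: [0.6172, 0.0654, 0.1336]
ee_rot: [-0.087, 0.996, -0.001, -0.001]
ft_force: [-1.2, -0.1, -1.3]
grip_width: 0.342
clock: 10.1
position: [0.6151, 0.0653, 0.1346]
ee_rot: [-0.087, 0.996, -0.0, -0.001]
ft_force: [-0.0, -0.3, -0.7]
grip_width: 0.347
now stand 0.1029 -0.1236 z 0.1346 jaw 0.01 tilt [ 0.0015 -0.     -1.    ] t 10.1 F [-0.  -0.3 -0.7] w 0.347 j [-0.55  0.41  0.47  1.62 -0.2   1.16  1.71]
shift [-0.04   0.003  2.915] turn 0.002
```

View pics/w4.png

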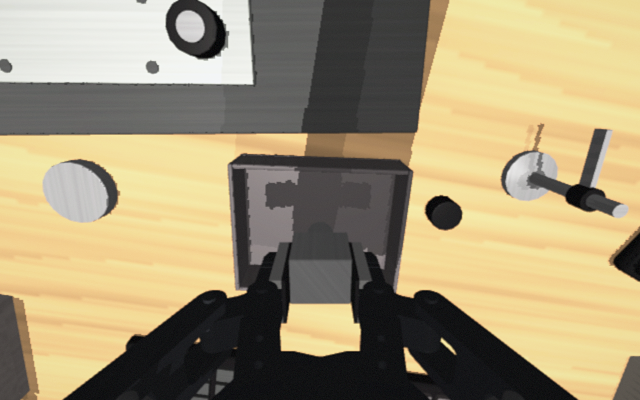

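View pics/s4.png

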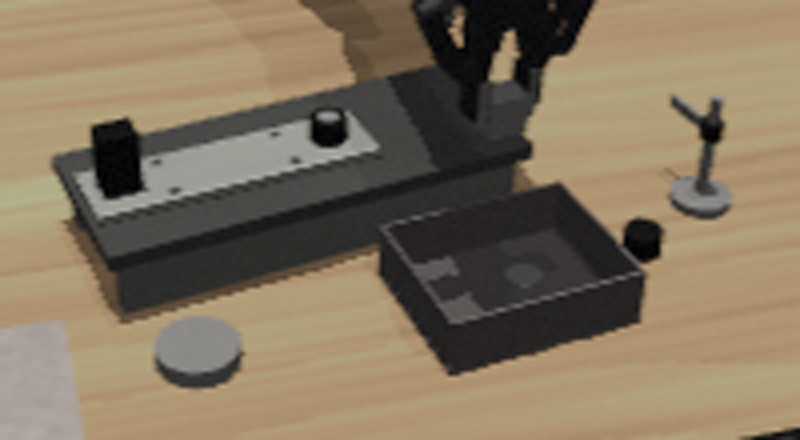

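```bash
python3 - <<'E'
from mw import *
from workcell import get_calibration
c=np.load('pics/w4c.npy',allow_pickle=True).item()
meas(c,[('roundtop',320,236,.034)])
meas(get_calibration('scene'),[('roundtop',250+525/4,160+268/4,.034)])
E
```

```text
roundtop [0.6511 0.0723 0.034 ] stand 0.1036 -0.1603
roundtop [0.6615 0.0783 0.034 ] stand 0.1077 -0.1715
```

```bash
python3 -m pendant '[[0,0,0.6,0,0.9],[0,0,1.3,0,0.9],[0,0,2,0,0.9],[0,0,2.6,0,0.9],[0,0,2.8,0,0.9]]'; python3 -m pendant '[[0,0,0,0,0.9],[0,0,0,0,0.5],[0,0,0,0,0.4],[0,0,0,0,0.4]]'; python3 -m pendant '[[0,0,-0.6,0,0.4],[0,0,-1.3,0,0.4],[0,0,-2,0,0.4],[0,0,-3,0,0.4],[0,0,-3.5,0,0.3]]'; python3 go.py -.1 .0 .19 -90
```

```text
clock: 10.82
position: [0.6148, 0.0656, 0.0222]
ee_rot: [-0.087, 0.996, 0.0, -0.001]
ft_force: [-1.0, 0.2, -0.8]
grip_width: 0.349
clock: 11.32
position: [0.6164, 0.0656, 0.0239]
ee_rot: [-0.087, 0.996, 0.0, 0.001]
ft_force: [0.1, 0.5, -0.1]
grip_width: 0.601
clock: 11.95
position: [0.6168, 0.0655, 0.1657]
ee_rot: [-0.087, 0.996, 0.0, 0.001]
ft_force: [-0.1, -0.0, 0.2]
grip_width: 0.702
now stand 0.1029 -0.1254 z 0.1657 jaw 0.01 tilt [-3.e-03  3.e-04 -1.e+00] t 11.95 F [-0.1 -0.   0.2] w 0.702 j [-0.55  0.38  0.48  1.59 -0.19  1.21  1.7 ]
shift [ 3.134 -5.071 -0.619] turn 15.002
```

```bash
python3 -m pendant '[[0.3,-0.3,-0.3,1,0.3],[0.8,-1.2,-0.8,2.7,0.3],[1.5,-2.2,-0.9,4.4,0.3],[2.1,-3.2,-0.9,6.1,0.3],[2.7,-4.2,-0.9,7.7,0.3]]';python3 go.py -.1 .0 .2 -90
```

```text
clock: 12.58
position: [0.538, -0.1199, 0.199]
ee_rot: [0.313, 0.95, 0.0, -0.0]
ft_force: [1.4, -0.1, 0.7]
grip_width: 0.702
now stand -0.0661 -0.0155 z 0.199 jaw -46.5 tilt [ 3.e-04  2.e-04 -1.e+00] t 12.575 F [ 1.4 -0.1  0.7] w 0.702 j [-0.48  0.22  0.71  1.74 -0.15  1.24  1.2 ]
shift [-0.348 -0.866 -0.025] turn 7.251
```

```bash
python3 -m pendant '[[-0.1,-0.3,0,1.7,0.3],[-0.2,-0.6,0,3.4,0.3],[-0.3,-0.8,0,5,0.3],[-0.35,-0.87,0,6.6,0.3],[-0.35,-0.87,0,7.25,0.3]]';python3 -m pendant '[[0,0,0,0,0.3],[0,0,0,0,0.3]]';python3 go.py -.1 .0 .2 -90
python3 - <<'E'
from workcell import camera,get_calibration
import cv2,numpy as np
c=get_calibration('wrist');p,d=camera('wrist');cv2.imwrite('pics/w5.png',p[:,:,::-1]);np.save('pics/w5c.npy',c,allow_pickle=True)
p,d=camera('scene');cv2.imwrite('pics/s5.png',cv2.resize(p[160:270,250:450,::-1],None,fx=4,fy=4,interpolation=cv2.INTER_CUBIC))
E
```

```text
clock: 13.2
position: [0.5292, -0.1553, 0.1988]
ee_rot: [0.642, 0.766, -0.0, -0.0]
ft_force: [0.1, 0.1, 0.7]
grip_width: 0.697
clock: 13.45
position: [0.5295, -0.1549, 0.1991]
ee_rot: [0.64, 0.768, -0.0, -0.0]
ft_force: [-0.1, 0.4, 0.1]
grip_width: 0.702
now stand -0.0991 -0.0011 z 0.1991 jaw -89.58 tilt [ 2.e-04 -2.e-04 -1.e+00] t 13.45 F [-0.1  0.4  0.1] w 0.702 j [-0.51  0.24  0.83  1.74 -0.18  1.25  0.55]
shift [-0.023 -0.028 -0.023] turn 0.071
```

View pics/w5.png

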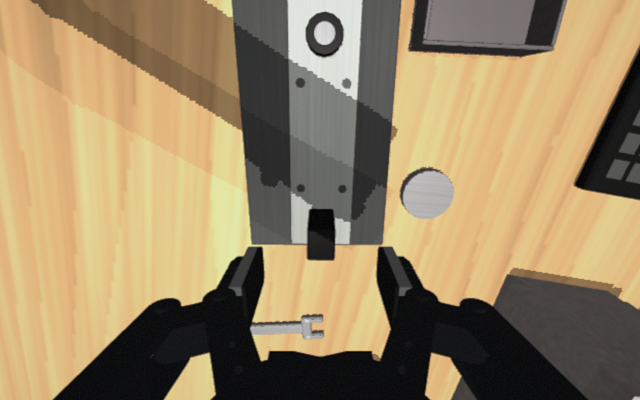

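View pics/s5.png

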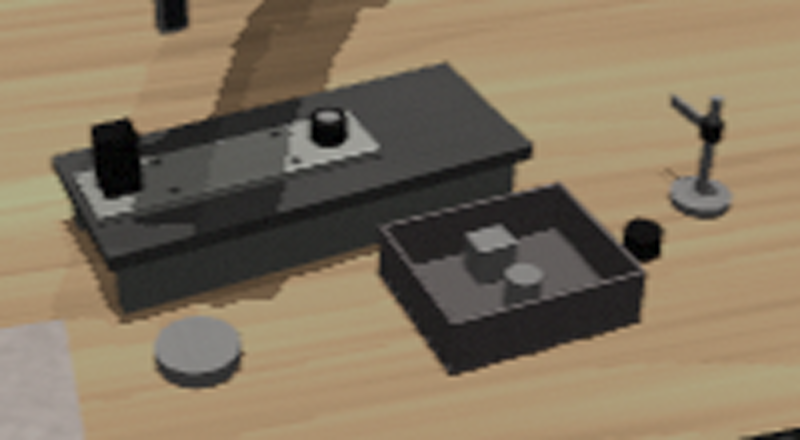

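Both offcuts are standing in the bin. In the wrist view the plate lies under the arm with the grip block at (321,234). I'll enlarge it to read the plate's orientation.

```bash
python3 - <<'E'
import cv2
p=cv2.imread('pics/w5.png');p=cv2.convertScaleAbs(p,alpha=1.6)
cv2.imwrite('pics/w5c.png',cv2.resize(p[0:270,220:420],None,fx=2.2,fy=2.2,interpolation=cv2.INTER_CUBIC))
E
```

```text
(no output)
```

View pics/w5c.png

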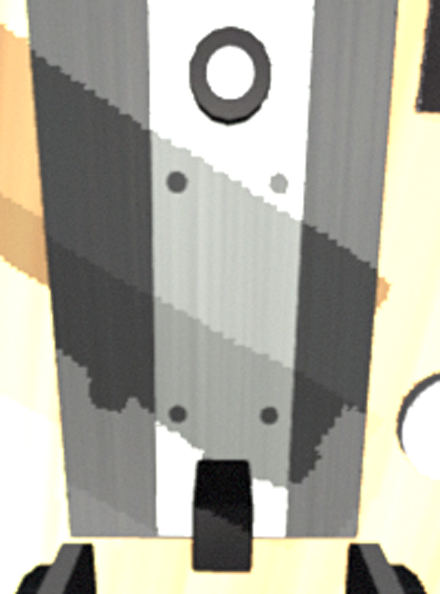

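```bash
python3 - <<'E'
from mw import *
c=np.load('pics/w5c.npy',allow_pickle=True).item()
g=lambda u,v:(220+u/2.2-.3,v/2.2-.3)
meas(c,[(n,*g(u,v),z) for n,u,v,z in[('sl',28,0,.06),('sl',72,537,.06),('sr',397,0,.06),('sr',358,537,.06),('pl',148,0,.068),('pl',157,535,.068),('pr',315,0,.068),('pr',287,535,.068),('disc',230,74,.086),('frontbase',222,460,.068),('backtopL',193,571,.118),('backtopR',251,571,.118)]])
E
```

```text
sl [ 0.4303 -0.0131  0.06  ] stand 0.0578 0.072
sl [ 0.4704 -0.2319  0.06  ] stand -0.1646 0.0704
sr [0.5648 0.0116 0.06  ] stand 0.0588 -0.0648
sr [ 0.6056 -0.207   0.06  ] stand -0.1636 -0.0671
pl [ 0.4752 -0.0069  0.068 ] stand 0.056 0.0267
pl [ 0.5106 -0.2191  0.068 ] stand -0.1591 0.0286
pr [0.5343 0.0039 0.068 ] stand 0.0565 -0.0334
pr [ 0.5702 -0.2082  0.068 ] stand -0.1586 -0.032
disc [ 0.5089 -0.0281  0.086 ] stand 0.0294 -0.0029
frontbase [ 0.5336 -0.1768  0.068 ] stand -0.1214 -0.0014
backtopL [ 0.5273 -0.2052  0.118 ] stand -0.1483 0.0098
backtopR [ 0.5494 -0.2011  0.118 ] stand -0.1481 -0.0127
```

```bash
cp mw.py mw0.py; cat > e.py <<'E'
import re,numpy as np
y0=1.745;ux=np.array([np.cos(y0),np.sin(y0)]);uy=np.array([-ux[1],ux[0]])
sc=np.array([.5112,-.0575])+.004*ux+.0025*uy
print(sc)
for f in('go.py','mw.py'):
    s=open(f).read().replace('sc=np.array([.5112,-.0575]);yaw=1.745',f'sc=np.array([{sc[0]:.4f},{sc[1]:.4f}]);yaw=1.754');open(f,'w').write(s)
ux2=np.array([np.cos(1.754),np.sin(1.754)]);uy2=np.array([-ux2[1],ux2[0]])
q=np.array([.5112,-.0575])-.1355*ux-.0012*uy-sc;print('grip',q@ux2,q@uy2)
E
python3 e.py;python3 go.py -.1395 -.0025 .125 -91
```

```text
[ 0.50804454 -0.05399385]
grip -0.13952764983858754 -0.002444367100192796
now stand -0.1032 -0.0028 z 0.1992 jaw -90.13 tilt [ 2.e-04 -0.e+00 -1.e+00] t 13.55 F [-0.7  0.5  0.1] w 0.702 j [-0.51  0.24  0.83  1.74 -0.18  1.25  0.55]
shift [-0.908 -0.004  1.855] turn 0.145
```

```bash
python3 -m pendant '[[-0.5,0,0,0.1,0.2],[-0.91,0,0,0.15,0.2],[-0.91,0,0.7,0.15,0.2],[-0.91,0,1.4,0.15,0.2],[-0.91,0,1.8,0.15,0.2]]';python3 -m pendant '[[0,0,0.3,0,0.2],[0,0,0.7,0,0.2],[0,0,1.1,0,0.2],[0,0,1.1,0,0.2]]';python3 go.py -.1395 -.0025 .080 -91
python3 - <<'E'
from workcell import camera,get_calibration
import cv2,numpy as np
p,d=camera('wrist');cv2.imwrite('pics/w6.png',p[:,:,::-1])
p,d=camera('scene');cv2.imwrite('pics/s6.png',cv2.resize(p[110:270,200:450,::-1],None,fx=3.2,fy=3.2,interpolation=cv2.INTER_CUBIC))
E
```

```text
clock: 14.18
position: [0.5356, -0.1911, 0.126]
ee_rot: [0.647, 0.763, -0.0, -0.001]
ft_force: [-0.7, 0.7, 0.5]
grip_width: 0.799
clock: 14.68
position: [0.5353, -0.1906, 0.082]
ee_rot: [0.647, 0.763, -0.001, -0.001]
ft_force: [0.4, -0.8, 0.4]
grip_width: 0.803
now stand -0.1393 -0.002 z 0.082 jaw -91.1 tilt [ 6.e-04 -2.e-03 -1.e+00] t 14.675 F [ 0.4 -0.8  0.4] w 0.803 j [-0.37  0.43  0.78  1.81 -0.34  1.04  0.7 ]
shift [-0.005  0.013  0.051] turn -0.016
```

View pics/w6.png

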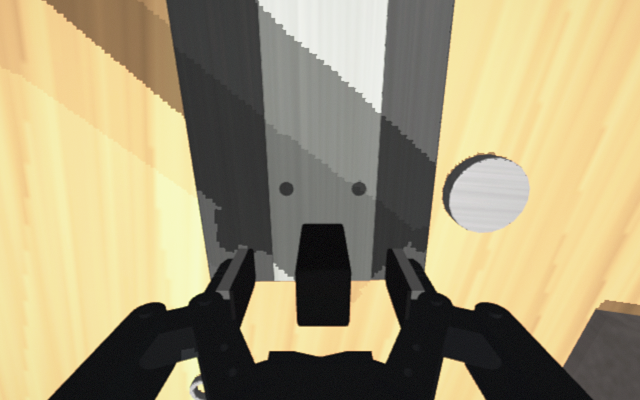

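View pics/s6.png

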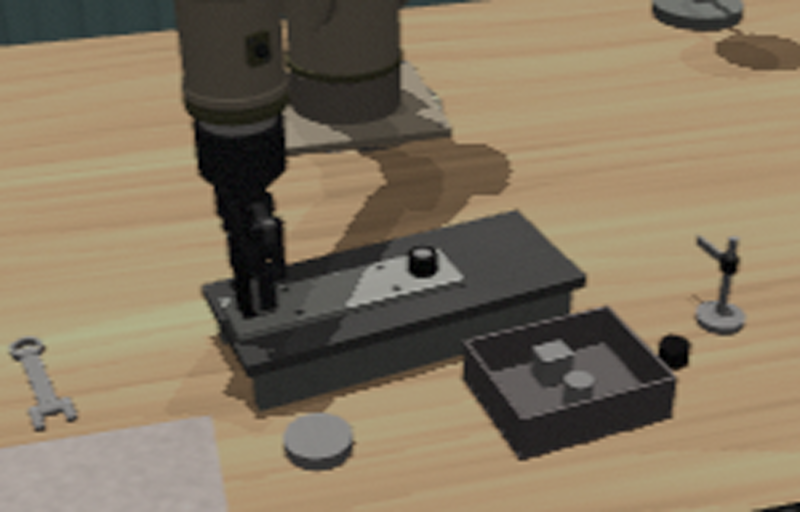

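```bash
python3 -m pendant '[[0,0,0.03,0,0.5],[0,0,0.03,0,0.8],[0,0,0.03,0,0.9],[0,0,0.03,0,0.9],[0,0,0.03,0,0.9]]' 40;python3 go.py
python3 -m pendant '[[0,0,0,0,0.9],[0,0,0,0,0.9],[0,0,0,0,0.9]]' 80;python3 go.py
```

```text
clock: 15.4
position: [0.5363, -0.1909, 0.0825]
ee_rot: [0.647, 0.763, 0.0, 0.0]
ft_force: [-1.2, 0.9, 5.8]
grip_width: 0.279
now stand -0.1398 -0.0029 z 0.0825 jaw -91.1 tilt [-0.e+00  7.e-04 -1.e+00] t 15.4 F [-1.2  0.9  5.8] w 0.279 j [-0.37  0.43  0.78  1.81 -0.35  1.04  0.7 ]
clock: 15.78
position: [0.5364, -0.1909, 0.0826]
ee_rot: [0.647, 0.763, 0.0, 0.0]
ft_force: [-1.0, 0.5, 5.8]
grip_width: 0.271
now stand -0.1398 -0.003 z 0.0826 jaw -91.09 tilt [-0.e+00  8.e-04 -1.e+00] t 15.775 F [-1.   0.5  5.8] w 0.271 j [-0.37  0.43  0.78  1.81 -0.35  1.04  0.7 ]
```

```bash
python3 -m pendant '[[0.2,0,0.03,-0.05,0.9],[0.5,0,0.03,-0.1,0.9],[0.8,0,0.03,-0.15,0.9],[1.1,0,0.03,-0.18,0.9],[1.3,0,0.03,-0.18,0.9]]';python3 go.py .08 0.001 .079 -90
python3 - <<'E'
from workcell import camera,get_calibration
import cv2,numpy as np
p,d=camera('scene');cv2.imwrite('pics/s7.png',cv2.resize(p[110:270,200:450,::-1],None,fx=3.2,fy=3.2,interpolation=cv2.INTER_CUBIC))
E
```

```text
clock: 16.4
position: [0.5289, -0.1417, 0.0825]
ee_rot: [0.64, 0.768, 0.0, 0.002]
ft_force: [1.0, -8.0, 11.2]
grip_width: 0.273
now stand -0.09 -0.0045 z 0.0825 jaw -90.08 tilt [-0.0035  0.0032 -1.    ] t 16.4 F [ 1.  -8.  11.2] w 0.273 j [-0.48  0.37  0.78  1.87 -0.3   1.02  0.61]
shift [ 4.251 -0.145  0.072] turn -0.014
```

View pics/s7.png

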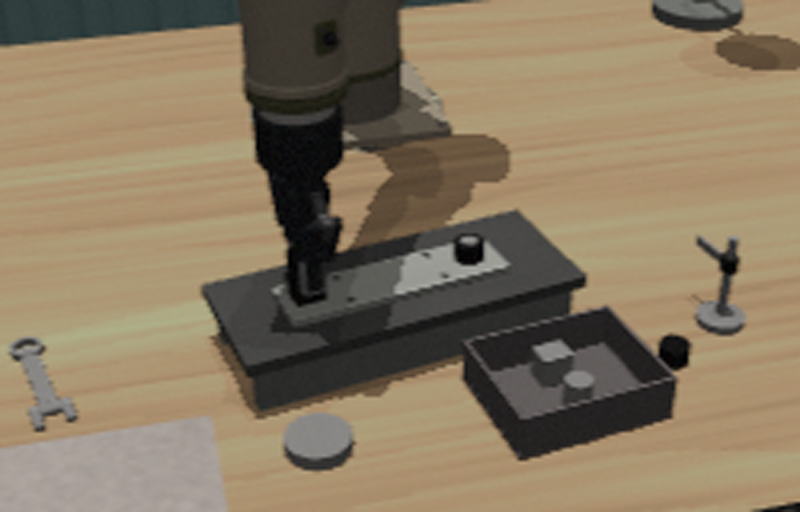

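```bash
python3 -m pendant '[[0.25,0,0,0,0.9],[0.6,-0.02,0,0,0.9],[1.0,-0.04,0,0,0.9],[1.4,-0.05,0,0,0.9],[1.7,-0.06,0,0,0.9]]';python3 go.py .08 0.001 .079 -90;python3 -m pendant '[[0.3,0,0,0,0.9],[0.7,-0.02,0,0,0.9],[1.1,-0.04,0,0,0.9],[1.5,-0.05,0,0,0.9],[1.7,-0.06,0,0,0.9]]';python3 -m pendant '[[0,0,0,0,0.9],[0,0,0,0,0.9]]';python3 go.py .103 0.001 .079 -90
python3 - <<'E'
from workcell import camera,get_calibration
import cv2,numpy as np
for n in('scene','top','wrist'):
    c=get_calibration(n);p,d=camera(n);cv2.imwrite(f'pics/{n}8.png',p[:,:,::-1]);np.save(f'pics/{n}8c.npy',c,allow_pickle=True)
p=cv2.imread('pics/scene8.png');cv2.imwrite('pics/s8.png',cv2.resize(p[110:270,200:450],None,fx=3.2,fy=3.2,interpolation=cv2.INTER_CUBIC))
E
```

```text
clock: 17.08
position: [0.5144, -0.075, 0.0825]
ee_rot: [0.64, 0.768, 0.0, 0.002]
ft_force: [2.7, -8.6, 12.2]
grip_width: 0.274
now stand -0.0218 -0.0025 z 0.0825 jaw -90.1 tilt [-0.003   0.0035 -1.    ] t 17.075 F [ 2.7 -8.6 12.2] w 0.274 j [-0.62  0.3   0.78  1.94 -0.25  0.99  0.45]
shift [ 2.545 -0.091  0.08 ] turn -0.016
clock: 17.7
position: [0.4999, -0.0082, 0.0825]
ee_rot: [0.64, 0.768, 0.001, 0.002]
ft_force: [2.6, -9.8, 14.4]
grip_width: 0.272
clock: 17.95
position: [0.4998, -0.0074, 0.0825]
ee_rot: [0.64, 0.769, 0.001, 0.001]
ft_force: [-0.2, -3.6, 15.8]
grip_width: 0.272
now stand 0.0473 -0.0004 z 0.0825 jaw -90.03 tilt [-7.0e-04  3.2e-03 -1.0e+00] t 17.95 F [-0.2 -3.6 15.8] w 0.272 j [-0.76  0.24  0.76  1.99 -0.2   0.98  0.29]
shift [ 1.392 -0.036  0.086] turn -0.006
```

View pics/s8.png

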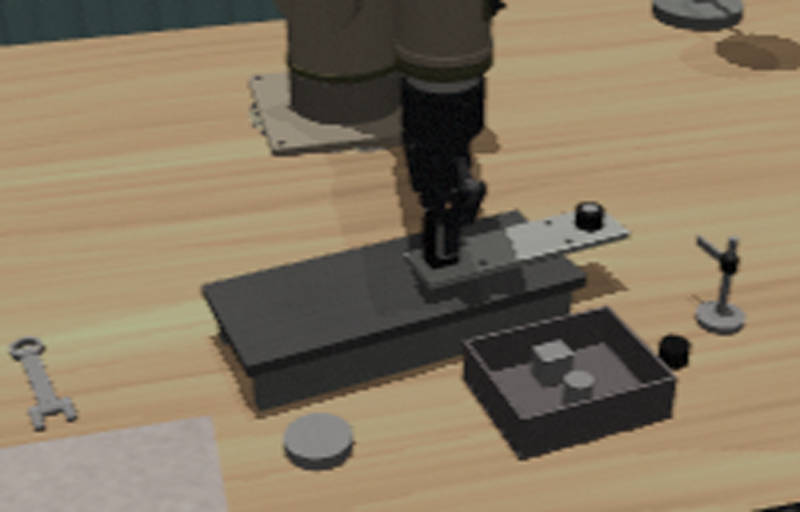

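View pics/wrist8.png

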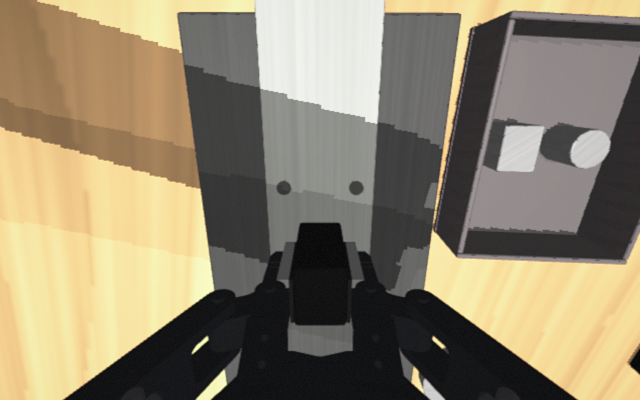

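```bash
python3 -m pendant '[[0.2,0,0,0,0.9],[0.5,0,0,0,0.9],[0.8,-0.02,0,0,0.9],[1.05,-0.03,0,0,0.9],[1.15,-0.03,0,0,0.9]]';python3 -m pendant '[[0,0,0,0,0.9],[0,0,0,0,0.9]]';python3 go.py .103 0.001 .079 -90
python3 - <<'E'
from workcell import camera,get_calibration
import cv2,numpy as np
for n in('scene','top','wrist'):
    c=get_calibration(n);p,d=camera(n);cv2.imwrite(f'pics/{n}9.png',p[:,:,::-1]);np.save(f'pics/{n}9c.npy',c,allow_pickle=True)
p=cv2.imread('pics/scene9.png');cv2.imwrite('pics/s9.png',cv2.resize(p[150:220,340:450],None,fx=7,fy=7,interpolation=cv2.INTER_CUBIC))
p=cv2.imread('pics/top9.png');cv2.imwrite('pics/t9.png',cv2.resize(p[170:250,215:305],None,fx=7,fy=7,interpolation=cv2.INTER_CUBIC))
E
```

```text
clock: 18.73
position: [0.4905, 0.0366, 0.0825]
ee_rot: [0.64, 0.768, 0.001, 0.002]
ft_force: [0.5, -9.9, 16.7]
grip_width: 0.266
clock: 18.98
position: [0.4904, 0.0369, 0.0825]
ee_rot: [0.64, 0.768, 0.001, 0.002]
ft_force: [1.4, -6.0, 16.2]
grip_width: 0.264
now stand 0.0926 0.0007 z 0.0825 jaw -90.08 tilt [-0.0012  0.0033 -1.    ] t 18.975 F [ 1.4 -6.  16.2] w 0.264 j [-0.84  0.22  0.74  2.01 -0.18  0.97  0.17]
shift [ 0.259 -0.007  0.086] turn -0.013
```

View pics/s9.png

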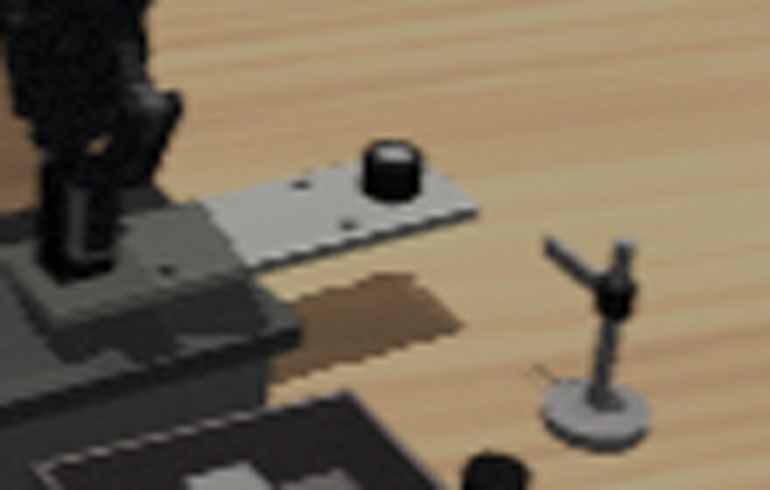

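View pics/t9.png

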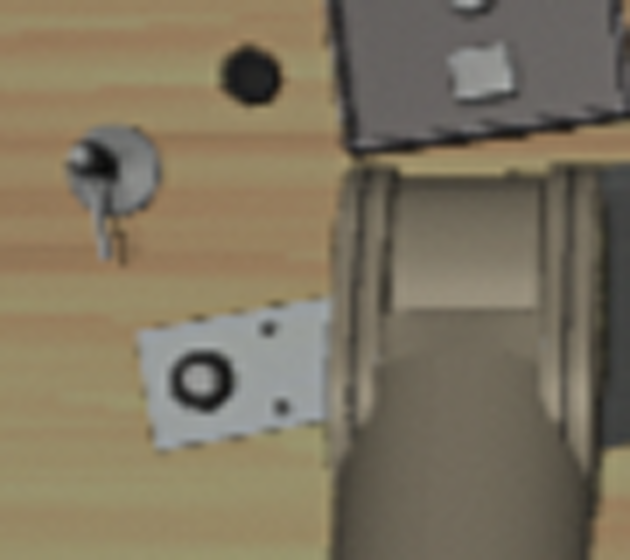

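View pics/wrist9.png

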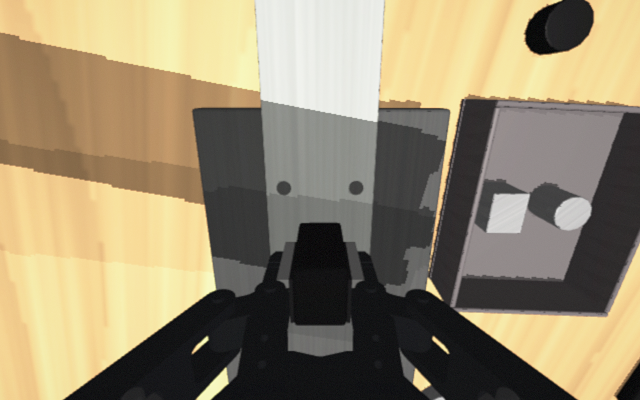

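```bash
python3 - <<'E'
from mw import *
c=np.load('pics/top9c.npy',allow_pickle=True).item()
g=lambda u,v:(215+(u+.5)/7-.5,170+(v+.5)/7-.5)
print('top');meas(c,[(n,*g(u,v),z) for n,u,v,z in[('tipL',137,333,.068),('tipR',157,452,.068),('pend',105,256,.066),('pmid',97,200,.066),('foot',117,170,.005),('disc',202,380,.086)]])
c=np.load('pics/scene9c.npy',allow_pickle=True).item()
g=lambda u,v:(340+(u+.5)/7-.5,150+(v+.5)/7-.5)
print('scene');meas(c,[(n,*g(u,v),z) for n,u,v,z in[('tipnear(-y)',477,209,.068),('tipfar',428,164,.068),('pend',549,244,.066),('foot',597,405,.008),('disc',393,152,.086)]])
c=np.load('pics/wrist9c.npy',allow_pickle=True).item()
print('wrist');meas(c,[('e',195,108,.06),('e',448,109,.06),('pl',257,0,.068),('pl',268,240,.068),('pr',384,0,.068),('pr',372,240,.068),('sl',193,110,.06),('sl',216,290,.06)])
p=cv2.imread('pics/wrist9.png');p=cv2.convertScaleAbs(p,alpha=1.5);cv2.imwrite('pics/w9c.png',cv2.resize(p[0:300,180:460],None,fx=2,fy=2,interpolation=cv2.INTER_CUBIC))
E
```

```text
top
tipL [0.4867 0.2313 0.068 ] stand 0.2844 -0.031
tipR [0.4278 0.2206 0.068 ] stand 0.2846 0.0288
pend [0.525  0.2482 0.066 ] stand 0.294 -0.0717
pmid [0.5529 0.2526 0.066 ] stand 0.2933 -0.1
foot [0.5728 0.2547 0.005 ] stand 0.2917 -0.1199
disc [0.4632 0.1958 0.086 ] stand 0.2537 -0.0015
scene
tipnear(-y) [0.4899 0.2315 0.068 ] stand 0.2841 -0.0342
tipfar [0.4456 0.2266 0.068 ] stand 0.2872 0.0102
pend [0.5234 0.2516 0.066 ] stand 0.2977 -0.0708
foot [0.5706 0.2607 0.008 ] stand 0.2981 -0.1189
disc [0.4602 0.2009 0.086 ] stand 0.2593 0.0006
wrist
e [0.4108 0.1008 0.06  ] stand 0.1699 0.0673
e [0.5431 0.1246 0.06  ] stand 0.1692 -0.067
pl [0.4393 0.1541 0.068 ] stand 0.2172 0.0296
pl [0.4594 0.0347 0.068 ] stand 0.0961 0.0316
pr [0.496  0.1646 0.068 ] stand 0.2171 -0.028
pr [0.5193 0.0456 0.068 ] stand 0.0959 -0.0293
sl [0.4099 0.0996 0.06  ] stand 0.1689 0.0685
sl [ 0.4297 -0.0119  0.06  ] stand 0.0557 0.0693
```

View pics/w9c.png

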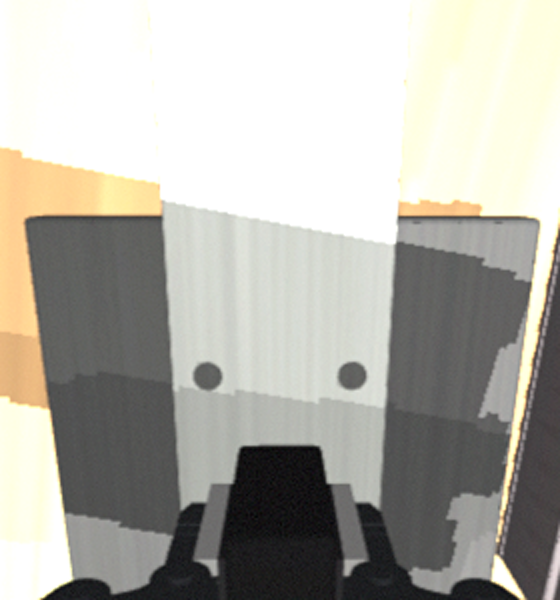

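```bash
python3 -m pendant '[[0.08,0,0,0,0.9],[0.16,0,0,0,0.9],[0.24,0,0,0,0.9],[0.24,0,0,0,0.9],[0.24,0,0,0,0.9]]';python3 go.py .103 0.001 .079 -90
python3 - <<'E'
from workcell import camera,get_calibration
import cv2,numpy as np
for n in('scene','top','wrist'):
    c=get_calibration(n);p,d=camera(n);cv2.imwrite(f'pics/{n}10.png',p[:,:,::-1]);np.save(f'pics/{n}10c.npy',c,allow_pickle=True)
p=cv2.imread('pics/scene10.png');cv2.imwrite('pics/s10.png',cv2.resize(p[160:215,380:440],None,fx=10,fy=10,interpolation=cv2.INTER_CUBIC))
p=cv2.imread('pics/top10.png');cv2.imwrite('pics/t10.png',cv2.resize(p[182:242,222:272],None,fx=10,fy=10,interpolation=cv2.INTER_CUBIC))
E
```

```text
clock: 19.75
position: [0.4888, 0.0459, 0.0825]
ee_rot: [0.64, 0.768, 0.001, 0.002]
ft_force: [0.7, -8.7, 16.5]
grip_width: 0.268
now stand 0.1017 0.0007 z 0.0825 jaw -90.11 tilt [-0.0017  0.0034 -1.    ] t 19.75 F [ 0.7 -8.7 16.5] w 0.268 j [-0.86  0.21  0.74  2.01 -0.17  0.97  0.15]
shift [ 0.032 -0.007  0.087] turn -0.019
```

View pics/s10.png

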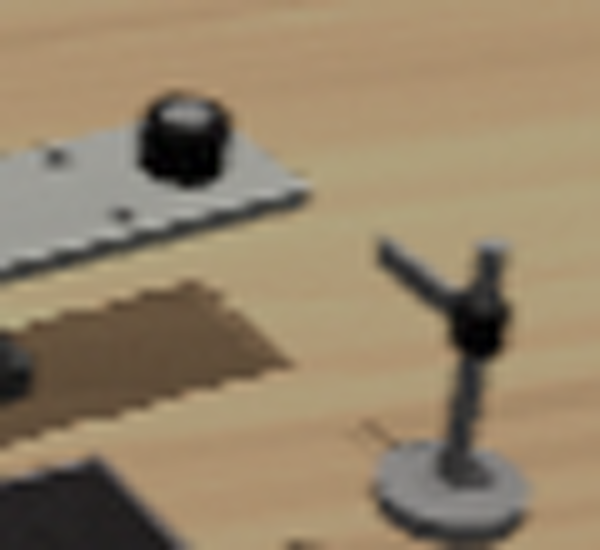

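View pics/t10.png

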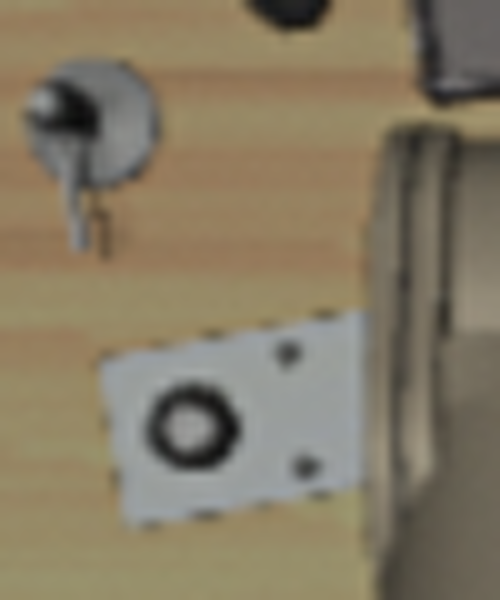

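```bash
python3 - <<'E'
from mw import *
c=np.load('pics/top10c.npy',allow_pickle=True).item()
g=lambda u,v:(222+(u+.5)/10-.5,182+(v+.5)/10-.5)
print('top');meas(c,[(n,*g(u,v),z) for n,u,v,z in[('tipL',102,360,.068),('tipR',127,526,.068),('pend',82,246,.066),('pmid',67,155,.066),('foot',94,123,.005),('disc',190,428,.086)]])
c=np.load('pics/scene10c.npy',allow_pickle=True).item()
g=lambda u,v:(380+(u+.5)/10-.5,160+(v+.5)/10-.5)
print('scene');meas(c,[(n,*g(u,v),z) for n,u,v,z in[('tipnear(-y) top',308,186,.068),('tip bot',306,200,.060),('pend',382,248,.066),('foot',449,477,.008),('disc',186,110,.086)]])
# predicted projections
w=lambda x,y,z: np.r_[sc+ux*x+uy*y,z]
for n in('top','scene'):
  c=np.load(f'pics/{n}10c.npy',allow_pickle=True).item();o,s=((222,182),10) if n=='top' else ((380,160),10)
  for y in(-.065,-.03,.03):
    print(n,y,((proj(c,w(.2976,y,.068))-o+.5)*s-.5).round(0))
E
```

```text
top
tipL [0.4852 0.2396 0.068 ] stand 0.2929 -0.0311
tipR [0.4278 0.2301 0.068 ] stand 0.294 0.0271
pend [0.5249 0.2476 0.066 ] stand 0.2934 -0.0716
pmid [0.5567 0.2533 0.066 ] stand 0.2933 -0.1039
foot [0.5728 0.2559 0.005 ] stand 0.2929 -0.1202
disc [0.4615 0.2056 0.086 ] stand 0.2637 -0.0016
scene
tipnear(-y) top [0.4845 0.2431 0.068 ] stand 0.2965 -0.031
tip bot [0.4803 0.2454 0.06  ] stand 0.2995 -0.0273
pend [0.5227 0.2511 0.066 ] stand 0.2973 -0.0701
foot [0.5694 0.2599 0.008 ] stand 0.2975 -0.1175
disc [0.4576 0.2104 0.086 ] stand 0.2692 0.0014
top -0.065 [ 72. 267.]
top -0.03 [ 89. 366.]
top 0.03 [118. 536.]
scene -0.065 [374. 235.]
scene -0.03 [309. 184.]
scene 0.03 [204. 101.]
```

Top view puts the tip at 0.2934 and the pointer at 0.2933; the scene camera puts them at 0.2965 and 0.2974. I'll now check squareness with line fits in the wrist picture.

```bash
python3 - <<'E'
from mw import *
c=np.load('pics/wrist10c.npy',allow_pickle=True).item()
im=cv2.GaussianBlur(cv2.imread('pics/wrist10.png').astype(np.float32).mean(2),(0,0),.8)
def edge(P,Q,z,hor=False):
    a=proj(c,np.r_[sc+ux*P[0]+uy*P[1],z]);b=proj(c,np.r_[sc+ux*Q[0]+uy*Q[1],z]);pts=[]
    for t in np.linspace(0,1,80):
        u,v=a+(b-a)*t
        if not(0<=v<399 and 0<=u<639):continue
        w=np.arange(-7,7.01,.25)
        s=cv2.remap(im,np.float32((u if hor else u+w)*np.ones_like(w))[None],np.float32((v+w if hor else v)*np.ones_like(w))[None],cv2.INTER_LINEAR)[0]
        g=np.abs(np.gradient(s));k=g.argmax()
        if g[k]>1.5: 
            r=ray(c,u if hor else u+w[k],v+w[k] if hor else v,z)[:2]-sc;pts.append((r@ux,r@uy))
    p=np.array(pts)
    X,Y=(p[:,1],p[:,0]) if hor else (p[:,0],p[:,1])
    k=np.ones(len(X),bool)
    for _ in range(6):
        f=np.polyfit(X[k],Y[k],1);e=abs(np.polyval(f,X)-Y);k=e<max(.0008,1.5*np.median(e))
    return (-f[0] if hor else f[0]),f[1],k.sum(),e[k].std()
print('plate L',edge((.12,.03),(.25,.03),.068));print('plate R',edge((.12,-.03),(.25,-.03),.068))
print('stand L',edge((.08,.07),(.165,.07),.06));print('stand R',edge((.08,-.07),(.165,-.07),.06))
print('edge L',edge((.17,.065),(.17,.034),.06,True));print('edge R',edge((.17,-.065),(.17,-.034),.06,True))
E
```

```text
plate L (np.float64(-0.008755653845174604), np.float64(0.032312915365160386), np.int64(58), np.float64(0.00017579797293982156))
plate R (np.float64(0.004090705047312912), np.float64(-0.02872524494172002), np.int64(61), np.float64(0.00010817966848387128))
stand L (np.float64(-0.0005512481766303332), np.float64(0.06943271933564965), np.int64(80), np.float64(0.00011080700864273502))
stand R (np.float64(-0.04401174113238736), np.float64(-0.06530977368169069), np.int64(68), np.float64(0.00014108773677987835))
edge L (np.float64(-0.00415051197017238), np.float64(0.17083784963865303), np.int64(80), np.float64(6.971152963570851e-05))
edge R (np.float64(-0.011278628062584208), np.float64(0.17135184328989908), np.int64(80), np.float64(0.00011161761807174983))
```

View pics/wrist10.png

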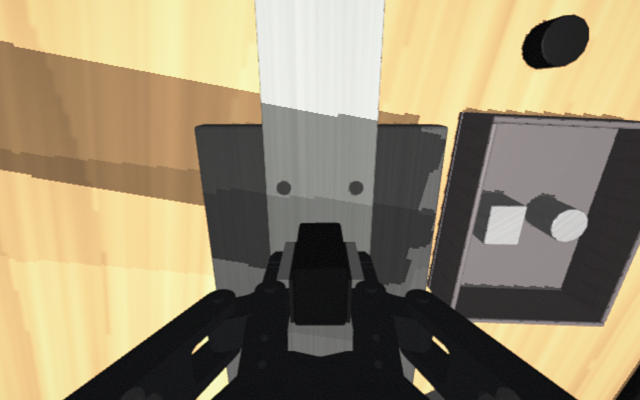

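The plate sides average -0.0023 rad and the free edge -0.0026 rad, so the plate is square. I'll hold briefly and take a last look at the whole scene before handing in.

```bash
python3 -m pendant '[[0,0,0,0,0.9],[0,0,0,0,0.9],[0,0,0,0,0.9]]';python3 go.py
python3 - <<'E'
from workcell import camera,get_calibration
from mw import *
p,d=camera('scene');cv2.imwrite('pics/s11.png',p[:,:,::-1])
p,d=camera('top');X=cloud(get_calibration('top'),d);q=X[...,:2]-sc;x=q@ux;y=q@uy
for a,b in((.17,.20),(.20,.24),(.275,.29)):
    m=(x>a)&(x<b)&(abs(y)<.027)&(X[...,2]>.03);print(a,m.sum(),np.median(X[...,2][m]).round(4))
E
```

```text
clock: 20.27
position: [0.4888, 0.0459, 0.0825]
ee_rot: [0.64, 0.768, 0.001, 0.002]
ft_force: [1.2, -7.9, 16.2]
grip_width: 0.27
now stand 0.1017 0.0007 z 0.0825 jaw -90.11 tilt [-0.0016  0.0034 -1.    ] t 20.275 F [ 1.2 -7.9 16.2] w 0.27 j [-0.86  0.21  0.74  2.01 -0.17  0.97  0.15]
0.17 0 nan
0.2 146 0.0681
0.275 59 0.0685
  return _methods._mean(a, axis=axis, dtype=dtype,
  ret = ret.dtype.type(ret / rcount)
```

View pics/s11.png

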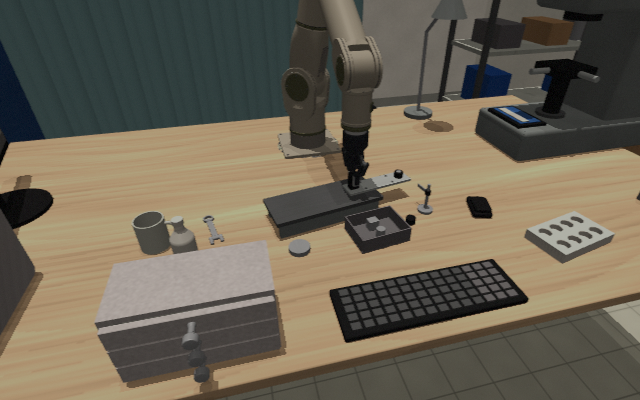

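The scene picture shows the plate held flat beyond the edge, both offcuts in the bin at about (378,226), and every other object where it was. The plate's top reads 68 mm high along the overhang, so it is flat.

```bash
python3 -c "
from workcell import hand_in
print(hand_in())"
```

```text
the job is handed in; nothing more can be done
None
```

I put both offcuts in the scrap bin, where they stand upright. Then I slid the plate out flat along the stand to the pointer and handed in at about 20 s, still holding it by its grip block. No verdict was reported.

What the last checks showed:
- **Level with the pointer:** the top camera put the plate's end within 0.1 mm of the pointer. The scene camera put its corner about 0.9 mm short, but its reading of the disc put the end about 1.8 mm past. I left it there.
- **Squareness:** the plate's sides and the stand's free edge agreed to about 0.0003 rad on average. The two side fits differed by about 0.013 rad, and one stand-side fit was off and I ignored it.
- **Flatness and grip:** the plate's upper face read 68 mm high along the overhang, as it should lying flat on the stand. The wrist force showed the plate pressed down with about 16 N, with the grip set to 80 N.
- **Clearance:** the plate is centred to within about 2 mm and clears the pointer by roughly 35–40 mm. Nothing else on the table appeared to have moved.

The top and wrist cameras disagreed by about 4 mm on absolute positions, so I judged the final alignment within single pictures.

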